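# Hand-tighten a pressure vessel's coupling nut, then tighten it with the right spanner

### The job

Take hold of the larger brass coupling nut on the pressure vessel and turn it clockwise by hand until its pointer is at the single black mark (hand tight); then take the one spanner that fits this nut from the rest and use it to turn the nut the remaining way to its stop, where the pointer is at the double mark. Use only the fingers up to the single mark and only the spanner beyond it. Lay that spanner flat back on the rest, across both bars, and leave the small nut, the other spanners and everything else on the bench as they are.

Things in the scene. Friction and masses are not known exactly. Their poses are not given: they have to be found in the camera images.
- nut (a joint): Turn of the large coupling nut about its own axis, rad: grows clockwise as seen from outside (tightening). It starts loose, 0 to 0.4; 1.15 is the single black mark (hand tight); 1.80 is the stop and the double black mark. It stays where it is left; about 0.3 N m to turn.
- nut_mid (a point): Centre of the large brass hex nut: 40 mm across flats, 46 across corners, 30 tall, a 5 mm cap on top with a dark pointer bar towards -x. z: its axis, out of the vessel, leaning 28 degrees from vertical to the vessel's -x; x and y turn with the nut, y normal to a flat, x to a corner. Along the axis below this point: fixed 80 mm flange with the marks from 21 mm, vessel from 45 mm.
- small_nut (a joint): Turn of the small coupling nut, rad; it is already tight at 1.80 and must stay so.
- small_nut_mid (a point): Centre of the small brass hex nut (30 mm across flats, 26 mm tall), on the same vessel, 130 mm beside the large one, leaning alike. Left or right of it.
- vessel: Fixed steel cylinder, 116 mm diameter, 264 mm long over 132 mm end flanges, lying along its y axis, centre line 95 mm above the bench. Origin: under its middle, on the bench. Couplings at y = +65 and -65 mm, leaning to -x; a gauge (58 mm wide, top 251 mm up) at its back at x = +62, y = 0.
- rest: Fixed spanner rest: a plate 150 mm (x) by 300 mm (y), with two black bars along y at x = +55 and -55 mm, each 14 mm wide, tops 30 mm above the bench. Origin: centre of its underside on the bench. Three spanners lie across the bars about 95 mm apart, jaws towards +x, in any order.
- spanner_s: Spanner with a 33.5 mm jaw gap, 12 mm thick, 196 mm long, 260 g; three look alike. Origin: centre of the jaw gap, underside. x points out of the open jaw (tips flared, to x = 27 mm); throat at x = -26, straight 18 mm wide handle from x = -40 to -169; jaw arms 11 mm wide. z: normal to the flat side. Balance point near x = -60.
- spanner_m: Spanner with a 43.5 mm jaw gap, 12 mm thick, 196 mm long, 260 g; three look alike. Origin: centre of the jaw gap, underside. x points out of the open jaw (tips flared, to x = 27 mm); throat at x = -26, straight 18 mm wide handle from x = -40 to -169; jaw arms 11 mm wide. z: normal to the flat side. Balance point near x = -60. It fits the large nut.
- spanner_l: Spanner with a 53.5 mm jaw gap, 12 mm thick, 196 mm long, 260 g; three look alike. Origin: centre of the jaw gap, underside. x points out of the open jaw (tips flared, to x = 27 mm); throat at x = -26, straight 18 mm wide handle from x = -40 to -169; jaw arms 11 mm wide. z: normal to the flat side. Balance point near x = -60.
- tape: Bystander: yellow roll of tape, 68 mm diameter, 22 mm high, on the bench before the vessel. Origin under its centre.
- tee: Bystander: small brass tee fitting, 60 mm long, 30 mm high, on the bench behind. Origin under its middle.
- screwdriver: Bystander: screwdriver with a green handle lying on the bench. Origin about under its middle.
- spray: Bystander: spray can, 54 mm diameter, 150 mm high. Origin under its centre.
- sleeve: Bystander: upright brass hose sleeve, 32 mm diameter, 60 mm high, between the rest and the vessel. Origin under its centre.
Not all that is in view belongs to the job. Leave any orange or purple look-alike of the spanner_m alone.

How it is judged (in metres and radians):
On the way, in this order (a step that is already met when the one before it is completed fails the run):
1. the large nut is turned by hand to the single mark (joint nut between 0.95 and 1.35 rad), all spanners still lying on the rest (value of joint nut between 0.95 and 1.35 rad and distance of spanner_m from where it was at the start of the episode below 0.03 m), for 0.2 s.
2. the large nut is turned to its stop (joint nut above 1.65 rad) by the fitting spanner pressing on it (value of joint nut above 1.65 rad and contact force between spanner_m and nut above 0.5 N), for 0.05 s.
At the end, for the whole second after the job is handed in: Large nut above 1.62 rad, small nut above 1.6; the fitting spanner still, flat within 0.1 rad on the rest's bars (either side up), jaw centre within 130 mm (x) and 160 mm (y) of the rest's centre, underside 25 to 46 mm up; other spanners and bystanders within 30 mm of their starts (value of joint nut above 1.62 rad and value of joint small_nut above 1.6 rad and x of spanner_m in the frame of rest between -0.13 and 0.13 m and y of spanner_m in the frame of rest between -0.16 and 0.16 m and z of spanner_m in the frame of rest between 0.025 and 0.046 m and (angle between spanner_m's own z axis and vertical below 0.1 rad or angle between spanner_m's own z axis and vertical above 3.04 rad) and linear speed of spanner_m below 0.02 m/s and distance of each of tape, tee, screwdriver, spray, sleeve, spanner_s, spanner_l from where it was at the start of the episode below 0.03 m); the robot touches nothing.
It fails at once if the spanner presses on the large nut before it is hand tight (below 0.85 rad) (value of joint nut below 0.85 rad and contact force between spanner_m and nut above 1 N).
It fails at once if the fingers touch the large nut when it is past hand tight (above 1.45 rad) (value of joint nut above 1.45 rad and contact force between the fingers and nut above 1 N).
It fails at once if the small nut is loosened (below 1.6 rad) (value of joint small_nut below 1.6 rad).
It fails at once if another spanner or a bystander is moved more than 40 mm (distance of any of tape, tee, screwdriver, spray, sleeve, spanner_s, spanner_l from where it was at the start of the episode above 0.04 m).
It also fails if it takes over 72 s, if anything falls off the work surface, if the arm or the gripper's body presses on something with over 40 N, if the wrist force passes 120 N, or if a joint passes its speed limit or range.

### The arm

A 7-joint arm with a two-finger parallel gripper is mounted at the origin on the work surface. World frame = base frame: x ahead of the robot, y to its left, z up, the work surface at z = 0. Lengths are in m, angles in degrees, forces in N, time in s.
With the tool pointing down it reaches from about 0.4 to 0.85 m from the base axis. Payload 4.5 kg.
Tool frame: the origin (TCP) lies at the very end of the fingers, on their centre line; the grasp point (between the pads) lies 19 mm behind it (ctrl.hold_point_z is the distance from the TCP to the grasp point, in m); z points along the fingers, y is the line along which they close (so a half turn about z gives the same grasp; the last joint's range is limited). The gripper opens to 88 mm and grips with 3 to 60 N. Pads are 18 mm wide; open, the fingers measure 123 mm over their backs; the gripper's body (75 mm by 187 mm) begins 45 mm behind the grasp point.
Start: joints at [1.937, 39.483, -11.15, 89.685, 9.013, 51.709, -12.324], TCP at [0.625, 0, 0.239] pointing down, gripper open.
Joint ranges: [-172.22, 172.22], [-26.19, 119.32], [-84.43, 86.54], [7.71, 146.69], [-57.33, 237.33], [2.42, 119.75], [-152.13, 152.13]. Speed limits (degrees/s): [147.25, 147.25, 180, 180, 180, 180, 180].

### API

Orientations are given as [roll, pitch, yaw] about the fixed x, y, z axes, in that order (R = Rz(yaw) Ry(pitch) Rx(roll)).
In Python, from rig import telemetry, cams, job, models, ctrl gives the robot as it stands.
- The arm moves only by the tool step_arm, never from a script. Its argument "targets" is a list that holds one entry, the list of rows, each a list of 4 numbers: the shift along the world's x, y, z in units of 25 mm (1.0 is 25 mm), then the turn about the world's z in units of 6 degrees (1.0 is 6 degrees). In form: [[[dx, dy, dz, yaw], ...]]. A call has 1 to 5 rows; each row is the pose to reach, as a shift and turn from the pose commanded when the call began; what a row does not reach only later rows make up. A row lasts 1/12 s, in which the tool goes at most 41.7 mm and 7.16 degrees, less where a joint would pass 70% of its speed; a pose out of reach is approached as far as the arm can. A call with a gripper value outside its range is refused whole. "fingers" is the closure, from 0 (fully open) to 1 (shut), set as the call begins (left out, the last holds). The fingers move at their own pace and stop on an object; "grip_force" is the grip in N (left out, the last holds). Time passes only in rows, so rows that repeat a pose let the fingers close. It gives the time, the measured TCP pose, the force, the opening and the grip force at its end, in the units of the state.
- telemetry.get_state(): the state, without advancing time (a new reading comes with each control period).
- cams.camera(name): name is "scene" or "side" or "wrist"; returns the picture (400x640x3 uint8, blue, green, red); there is no depth.
- cams.camera_params(name): a dict with "fovy" (degrees; the focal length in pixels is half the picture's height over the tangent of half this angle, whatever the lens; pixels are square), "cx", "cy" (the principal point, pixels), "k1" (the pictures are not rectified: a ray, as slopes to the right and down, at radius r is drawn at 1 + k1 r^2 times it, then the intrinsics apply), "T" (4x4, takes a point from camera to world coordinates). Camera axes: x right, y down, z forward; pixel columns grow to the right and rows downward; lengths in m; the calibration is good to about 2 mm. A picture is of the moment at which its call begins: read the wrist's pose just before it. camera_params takes no time and is no camera call; for the wrist camera it gives the pose at the moment of the call.
- job.hand_in(): hands the job in; it is judged then, once.
Trained networks look in the newest picture that a camera, given by its name, has taken for a name from the list of things; names that differ only in an ending like _2 or _b are one class to them, and where a whole thing is asked for, a point or a joint stands for the part that bears it (a point fixed in the world has none). Each returns a list of dicts, best first, with "p" (0 to 1); they miss things now and then, are a little off and sometimes report something else, mostly with a low value. They report only what shows in the picture. A call takes as long as a camera call. They do not tell look-alikes from the thing itself.
- models.spot_in(label, camera): "at" ([x, y, z] in m, in world coordinates, good to about 4 mm: the middle of the surface that is visible of it).
- models.place_of(label, camera): "at" ([x, y, z] in m, in world coordinates, good to about 4 mm: a listed point, or the origin of a listed thing).
The state is a dict: "t": time; "joint_positions": joint angles; "qd": joint speeds; "joint_efforts": joint torques, N m; "eef_pos": TCP position; "tcp_rot": TCP orientation; "ft_force": force on the tool from outside, world axes, zero at the start; "moment": the same for the moment, N m; "opening": finger opening in m; "finger_force": force on a finger pad.
Only numpy, scipy, OpenCV 4.12 (cv2) and the standard library are available. Lean on these libraries where they do the work, as an engineer would, in place of code of your own. Each camera call takes 0.05 s, during which the arm holds its last target. There are 200 camera calls.

## Working session

There is one attempt and no reset: what is moved stays moved. The work goes in short steps, Python scripts to look and compute and a tool call to move; the robot and the scene stay as the last step left them, time stands still between calls to the robot, and variables do not carry over. Pictures are saved under pics/ and viewed, at most 10 in all, crops included, and the job is handed in when it is done.

Besides the shell and the picture viewer there is one more tool, called after "Call:" by a JSON object that holds its "fn" and its "kwargs", one argument or row to a line. step_arm: Moves the arm, as the interface text tells. Its arguments: {"type":"object","properties":{"targets":{"type":"array"},"fingers":{"type":"number"},"grip_force":{"type":"number"}},"required":["targets"]}

```bash
mkdir -p pics; ls; cat > h.py <<'E'
import numpy as np, cv2
from rig import telemetry, cams, job, models, ctrl
def uv(name,P,prm=None):
    c=prm or cams.camera_params(name); T=np.array(c['T']); f=200/np.tan(np.radians(c['fovy'])/2)
    p=(np.atleast_2d(P)-T[:3,3])@T[:3,:3]; s=p[:,:2]/p[:,2:]; s=s*(1+c['k1']*(s**2).sum(1,keepdims=True))
    return s*f+[c['cx'],c['cy']]
def ray(name,px,prm=None):
    c=prm or cams.camera_params(name); T=np.array(c['T']); f=200/np.tan(np.radians(c['fovy'])/2)
    d=(np.atleast_2d(px)-[c['cx'],c['cy']])/f; s=d.copy()
    for _ in range(20): s=d/(1+c['k1']*(s**2).sum(1,keepdims=True))
    return T[:3,3],np.c_[s,np.ones(len(s))]@T[:3,:3].T
def atz(name,px,z,prm=None):
    o,d=ray(name,px,prm); return o+d*((z-o[2])/d[:,2:])
def snap(name,file=None):
    im=cams.camera(name)
    if file: cv2.imwrite('pics/'+file,im)
    return im
E
python3 - <<'E'
from h import *
snap('scene','s0.png');snap('side','d0.png')
for c in('scene','side'):
    p=cams.camera_params(c); print(c,p['fovy'],p['k1'],np.round(p['T'],3).tolist())
    for l in ['nut_mid','small_nut_mid','vessel','rest','spanner_s','spanner_m','spanner_l','tape','tee','screwdriver','spray','sleeve']:
        print(l,[(np.round(r['at'],3).tolist(),round(r['p'],2),uv(c,r['at'])[0].round().tolist()) for r in models.place_of(l,c)[:4]])
E
```

```text
pics
scene 57.84996449975836 -0.059526240322107425 [[0.731, 0.575, -0.367, 0.941], [0.682, -0.61, 0.402, -0.418], [0.008, -0.544, -0.839, 0.939], [0.0, 0.0, 0.0, 1.0]]
nut_mid [([0.765, -0.042, -0.0], 0.71, [363.0, 262.0]), ([0.622, 0.115, 0.187], 0.61, [366.0, 160.0])]
small_nut_mid [([0.589, 0.242, 0.183], 0.65, [385.0, 130.0])]
vessel [([0.653, 0.186, -0.001], 0.77, [381.0, 190.0])]
rest [([0.654, -0.196, -0.002], 0.83, [295.0, 275.0])]
spanner_s [([0.738, -0.094, 0.03], 0.77, [344.0, 265.0]), ([0.745, -0.287, 0.028], 0.71, [295.0, 320.0]), ([0.432, -0.383, 0.001], 0.7, [191.0, 269.0]), ([0.432, 0.008, 0.002], 0.68, [292.0, 184.0])]
spanner_m [([0.738, -0.094, 0.03], 0.77, [344.0, 265.0]), ([0.745, -0.287, 0.028], 0.71, [295.0, 320.0]), ([0.432, -0.383, 0.001], 0.7, [191.0, 269.0]), ([0.432, 0.008, 0.002], 0.68, [292.0, 184.0])]
spanner_l [([0.738, -0.094, 0.03], 0.77, [344.0, 265.0]), ([0.745, -0.287, 0.028], 0.71, [295.0, 320.0]), ([0.432, -0.383, 0.001], 0.7, [191.0, 269.0]), ([0.432, 0.008, 0.002], 0.68, [292.0, 184.0])]
tape [([0.526, 0.195, 0.002], 0.44, [352.0, 166.0])]
tee
[... 939 characters left out ...]
 [257.0, 327.0])]
spanner_m [([0.737, -0.098, 0.031], 0.95, [381.0, 241.0]), ([0.375, 0.292, 0.001], 0.86, [212.0, 196.0]), ([0.744, -0.193, 0.029], 0.82, [403.0, 266.0]), ([0.389, -0.224, -0.002], 0.72, [257.0, 327.0])]
spanner_l [([0.737, -0.098, 0.031], 0.95, [381.0, 241.0]), ([0.375, 0.292, 0.001], 0.86, [212.0, 196.0]), ([0.744, -0.193, 0.029], 0.82, [403.0, 266.0]), ([0.389, -0.224, -0.002], 0.72, [257.0, 327.0])]
tape [([0.527, 0.194, -0.0], 0.64, [269.0, 205.0])]
tee [([0.762, -0.041, -0.003], 0.55, [378.0, 236.0])]
screwdriver [([0.431, 0.004, -0.007], 0.92, [252.0, 254.0])]
spray [([0.78, 0.057, -0.003], 0.7, [367.0, 215.0])]
sleeve [([0.662, -0.001, -0.001], 0.68, [338.0, 235.0])]
```

View pics/s0.png

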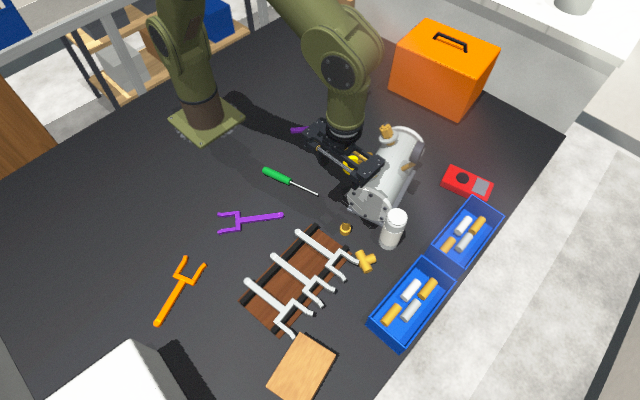

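View pics/d0.png

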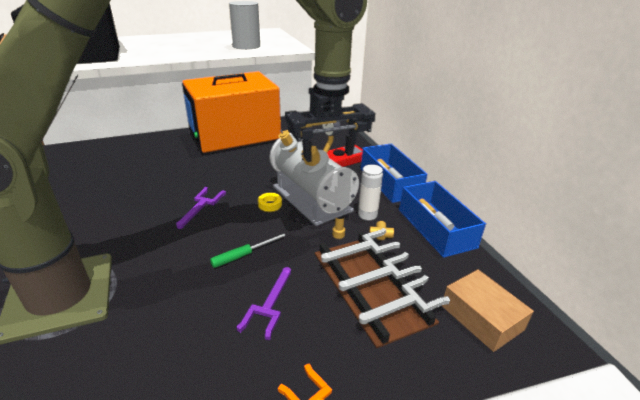

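The scene shows five spanner-like things: three steel ones on the rest (scene jaws near (344,265), (318,285), (293,322)), a purple look-alike at (250,220) (the side view adds a second purple one at (200,205)), and an orange one at (182,290). The candidates are the three steel ones. The large nut is at scene (366,160) and the small one at (385,130). The vessel yaw comes out at about 14°.

```bash
python3 - <<'E'
from h import *
s=telemetry.get_state(); print({k:np.round(v,3).tolist() for k,v in s.items()}, ctrl.hold_point_z)
p=cams.camera_params('wrist'); print(p['fovy'],p['k1'],np.round(p['T'],3).tolist())
im=snap('wrist','w0.png')
print('nut px',uv('wrist',[[.622,.114,.187],[.591,.241,.184],[.74,-.095,.036]]))
E
```

```text
{'t': 1.3, 'joint_positions': [1.938, 39.485, -11.148, 89.687, 9.015, 51.708, -12.324], 'qd': [0.11, 0.009, -0.117, -0.014, -0.009, -0.006, -0.022], 'joint_efforts': [-0.0, -52.749, -1.267, -15.374, -0.052, -0.001, -0.0], 'eef_pos': [0.625, -0.0, 0.239], 'tcp_rot': [179.998, 0.001, 90.0], 'ft_force': [0.574, 0.714, 0.701], 'moment': [0.006, -0.08, -0.015], 'finger_force': 0.0, 'opening': 0.088} 0.0187
62.717402684837374 -0.0071899501263740055 [[1.0, -0.001, 0.001, 0.626], [-0.001, -0.956, -0.293, 0.076], [0.001, 0.293, -0.956, 0.384], [0.0, 0.0, 0.0, 1.0]]
nut px [[ 310.9205629    24.34032802]
 [ 238.91239418 -290.17073928]
 [ 416.5075147   250.9109914 ]]
```

View pics/w0.png

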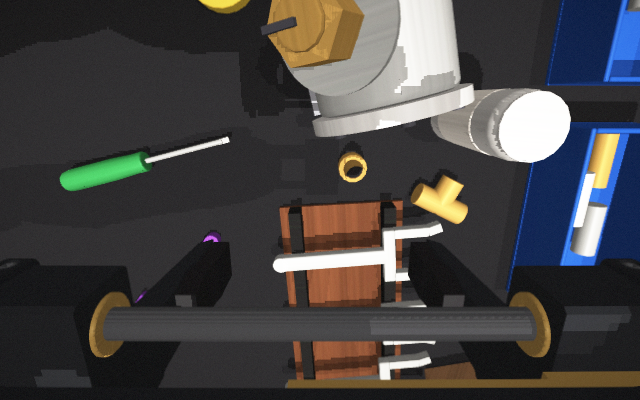

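The wrist view shows the large nut at (310,30), its pointer towards (262,28). The nearest spanner is at (340,260).

Call:
{"fn": "step_arm", "kwargs": {
  "targets": [
    [[-0.5,1,0.5,0],[-1,2.5,1,0],[-1,4,1,0],[-1,4,1,0]]
  ]
}}

```text
t: 1.68
eef_pos: [0.599, 0.1114, 0.265]
tcp_rot: [179.9, -0.5, 90.7]
ft_force: [-0.5, 0.8, -0.2]
opening: 0.0883
finger_force: 0.0
```

```bash
python3 - <<'E'
from h import *
im=snap('wrist'); p=cams.camera_params('wrist')
print([(np.round(r['at'],4).tolist(),round(r['p'],2)) for r in models.place_of('nut_mid','wrist')[:2]])
c=uv('wrist',[.622,.114,.187],p)[0]; print(c)
x,y=int(c[0]-110),int(max(c[1]-90,0)); print(x,y)
cv2.imwrite('pics/w1.png',cv2.resize(im[y:y+180,x:x+220],None,fx=3.3,fy=3.3,interpolation=cv2.INTER_CUBIC))
cv2.imwrite('pics/w1full.png',im)
print(np.array2string(np.array(p['T']),precision=5),p['cx'],p['cy'])
E
```

```text
[([0.624, 0.1142, 0.1834], 0.77)]
[349.07589714 199.216437  ]
239 109
[[ 0.99996  0.00746  0.00418  0.59993]
 [ 0.00835 -0.95748 -0.28839  0.18168]
 [ 0.00185  0.28841 -0.9575   0.41007]
 [ 0.       0.       0.       1.     ]] 319.3973337693027 198.32298673519395
```

View pics/w1.png

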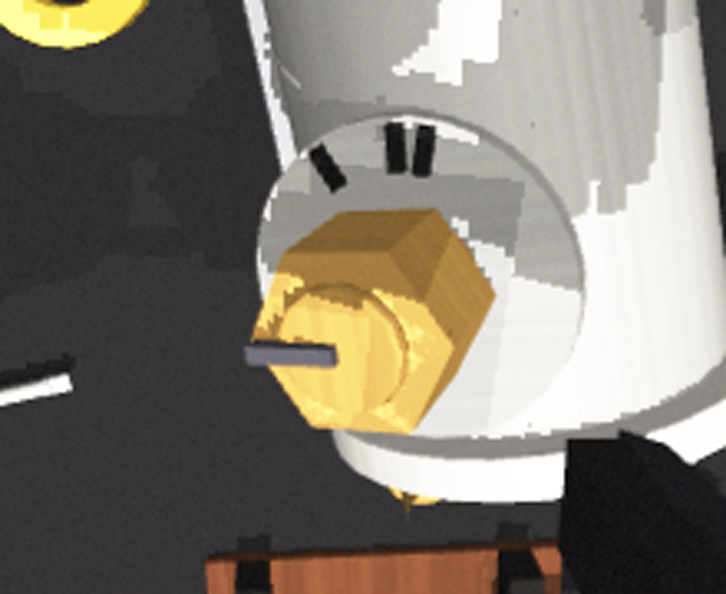

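The crop shows the pointer bar from (248,354) to (335,354), the single mark at (327,168) and the double mark at (410,150). Next I turn these into angles about the nut axis.

```bash
cat >> h.py <<'E'
YV=np.radians(13.7); XV=np.array([np.cos(YV),np.sin(YV),0]); YVv=np.array([-np.sin(YV),np.cos(YV),0])
L=np.radians(28); AX=-np.sin(L)*XV+np.cos(L)*np.array([0,0,1.]); E1=np.cos(L)*XV+np.sin(L)*np.array([0,0,1.])
NM=np.array([.6225,.114,.186])
def onplane(o,d,t,nm=NM):
    P=o+d*(((nm+t*AX-o)@AX)/(d@AX))[:,None]; q=P-nm; return np.c_[q@E1,q@YVv]*1000
def cw(q): return np.degrees(np.arctan2(q[:,1],-q[:,0]))  # clockwise from vessel -x, seen from outside
E
python3 - <<'E'
from h import *
p=cams.camera_params('wrist')
f=lambda px: ray('wrist',np.array(px)/3.3+[239,109],p)
for n,px,t in [('pointer',[(248,354),(335,354)],22),('flange marks',[(327,168),(397,148),(424,151)],-21),('flange edge',[(583,280),(260,250),(400,112)],-21),('cap corners',[(392,250),(453,345),(410,432),(285,275),(318,428)],15)]:
    q=onplane(*f(px),t); print(n,q.round(1).tolist(),cw(q).round(1).tolist(), np.hypot(*q.T).round(1))
E
```

```text
pointer [[14662.2, 9249.0], [12185.4, 9336.9]] [147.8, 142.5] [17335.6 15351.3]
flange marks [[-10772.3, -4461.6], [-9035.0, -4234.2], [-8447.3, -4377.8]] [-22.5, -25.1, -27.4] [11659.7  9977.9  9514.2]
flange edge [[-5581.5, -7498.0], [-12986.1, -6204.3], [-8804.2, -3483.0]] [-53.3, -25.5, -21.6] [ 9347.4 14392.1  9468.1]
cap corners [[6900.9, 4647.1], [6219.3, 6281.0], [7264.4, 7805.4], [8881.6, 4914.4], [8965.3, 7735.7]] [146.0, 134.7, 132.9, 151.0, 139.2] [ 8319.8  8839.1 10662.9 10150.5 11841.3]
```

```bash
sed -i 's/nm+t\*AX-o/nm+t\/1000*AX-o/' h.py; python3 - <<'E'
from h import *
p=cams.camera_params('wrist')
f=lambda px: ray('wrist',np.array(px)/3.3+[239,109],p)
for n,px,t in [('pointer',[(248,354),(335,354)],22),('flange marks',[(327,168),(397,148),(424,151)],-21),('flange edge',[(583,280),(260,250),(400,112)],-21),('cap corners',[(392,250),(453,345),(410,432),(285,275),(318,428)],15)]:
    q=onplane(*f(px),t); print(n,q.round(1).tolist(),cw(q).round(1).tolist(), np.hypot(*q.T).round(1))
E
```

```text
pointer [[-19.3, -7.5], [0.9, -8.2]] [-21.2, -96.2] [20.7  8.3]
flange marks [[-13.8, 20.2], [4.4, 22.6], [10.5, 21.1]] [55.8, 100.9, 116.4] [24.5 23.  23.6]
flange edge [[40.4, -11.4], [-36.8, 2.1], [6.8, 30.4]] [-164.2, 3.2, 102.5] [41.9 36.9 31.2]
cap corners [[14.6, 10.2], [23.1, -10.2], [10.0, -29.3], [-10.2, 6.9], [-11.2, -28.4]] [145.0, -156.1, -108.9, 34.0, -68.4] [17.8 25.2 30.9 12.3 30.5]
```

```bash
python3 - <<'E'
from h import *
p=dict(cams.camera_params('wrist')); print(np.round(p['T'],4).tolist(), telemetry.get_state()['eef_pos'])
p['T']=[[ 0.99996 , 0.00746,  0.00418 , 0.59993], [ 0.00835 ,-0.95748 ,-0.28839,  0.18168], [ 0.00185,  0.28841, -0.9575 ,  0.41007],[0,0,0,1]]
f=lambda px: ray('wrist',np.array(px)/3.3+[239,109],p)
for n,px,t in [('pointer',[(248,354),(335,354)],22),('flange marks',[(327,168),(397,148),(424,151)],-21),('flange edge',[(583,280),(260,250),(400,112)],-21),('cap corners',[(392,250),(453,345),(410,432),(285,275),(318,428)],15)]:
    q=onplane(*f(px),t); print(n,q.round(1).tolist(),cw(q).round(1).tolist(), np.hypot(*q.T).round(1))
    
print(uv('wrist',NM), [np.round(r['at'],4).tolist() for i in (0,1) if snap('wrist') is not None for r in models.place_of('nut_mid','wrist')[:1]])
E
```

```text
[[1.0, 0.0033, 0.0023, 0.6007], [0.0038, -0.9565, -0.2917, 0.1781], [0.0012, 0.2917, -0.9565, 0.4093], [0.0, 0.0, 0.0, 1.0]] [0.59974644 0.10247492 0.26392882]
pointer [[-18.5, -3.3], [1.7, -4.0]] [-10.1, -112.8] [18.8  4.3]
flange marks [[-13.0, 24.6], [5.1, 27.1], [11.2, 25.6]] [62.1, 100.6, 113.7] [27.9 27.5 27.9]
flange edge [[41.2, -6.9], [-36.0, 6.4], [7.4, 34.9]] [-170.5, 10.1, 102.0] [41.8 36.6 35.7]
cap corners [[15.3, 14.5], [23.9, -5.9], [10.9, -24.9], [-9.5, 11.1], [-10.3, -24.1]] [136.5, -166.1, -113.6, 49.5, -66.8] [21.1 24.6 27.2 14.6 26.2]
[[349.41625735 193.04783001]] [[0.6253, 0.1162, 0.1871], [0.6235, 0.1129, 0.1851]]
```

The pointer is at about 3–5° and the marks at 63° and 101°, so joint 0 puts the pointer along the vessel's −x, and the nut starts at about 0.06 rad with its flats across the vessel's y axis. I'll line up the gripper now.

Call:
{"fn": "step_arm", "kwargs": {
  "targets": [
    [[0.4,0.3,0,-1.18],[0.8,0.5,0,-2.36],[0.86,0.56,0,-3.54],[0.86,0.56,0,-4.72],[0.86,0.56,0,-5.9]]
  ]
}}

```text
t: 2.4
eef_pos: [0.6219, 0.1125, 0.2634]
tcp_rot: [180.0, 0.0, 54.1]
ft_force: [-0.1, -0.0, -0.2]
opening: 0.0883
finger_force: 0.0
```

Call:
{"fn": "step_arm", "kwargs": {
  "targets": [
    [[0,0,0,-1.18],[0,0,0,-2.36],[0,0,0,-3.54],[0,0,0,-4.72],[0,0,0,-5.9]]
  ]
}}

```text
t: 2.82
eef_pos: [0.6217, 0.1123, 0.2636]
tcp_rot: [180.0, 0.0, 18.7]
ft_force: [0.2, -0.2, 0.1]
opening: 0.0879
finger_force: 0.0
```

Call:
{"fn": "step_arm", "kwargs": {
  "targets": [
    [[0,0,-0.5,-1.1],[0,0,-1.2,-1.4],[0,0,-1.2,-1.4],[0,0,-1.2,-1.4]]
  ]
}}

```text
t: 3.15
eef_pos: [0.621, 0.1128, 0.233]
tcp_rot: [180.0, 0.1, 10.8]
ft_force: [0.2, -0.3, 0.9]
opening: 0.0883
finger_force: 0.0
```

```bash
python3 - <<'E'
from h import *
s=telemetry.get_state(); print(s['t'],s['eef_pos'].round(4) if hasattr(s['eef_pos'],'round') else s['eef_pos'],s['tcp_rot'],np.round(s['joint_positions'],1))
snap('side','d1.png'); 
for c in ['side','scene']:
    if c=='scene': snap(c)
    print([np.round(r['at'],4).tolist() for r in models.place_of('nut_mid',c)[:2]])
im=snap('wrist');print([np.round(r['at'],4).tolist() for r in models.place_of('nut_mid','wrist')[:2]], uv('wrist',NM))
a=cv2.imread('pics/d1.png')[60:240,200:420]
cv2.imwrite('pics/c1.png',np.vstack([cv2.resize(a,(500,400)),im[0:200,70:570]]))
E
```

```text
3.15 [0.621  0.1128 0.233 ] [1.79963966e+02 1.37760727e-01 1.07842628e+01] [-20.8  40.8  11.7  89.5  -9.8  50.9 -84.9]
[[0.621, 0.114, 0.1862], [0.4267, 0.0089, -0.0019]]
[[0.6235, 0.1162, 0.1865]]
[[0.6255, 0.1129, 0.1838]] [[319.15948535 224.69965641]]
```

View pics/c1.png

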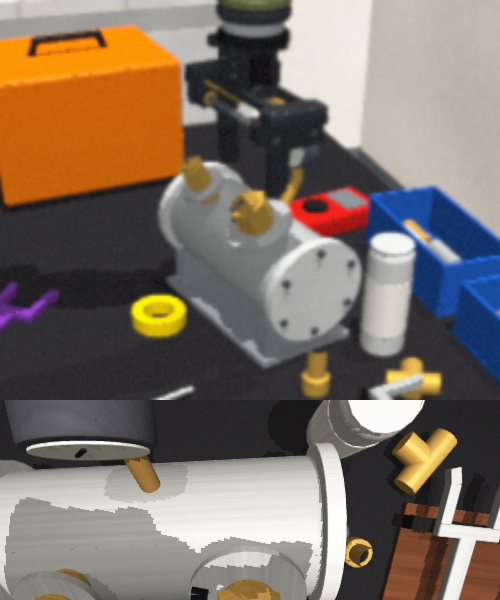

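The view shows the gripper squarely above the large nut (side crop (250,210)), with nothing in the way. I'll descend and close.

Call:
{"fn": "step_arm", "kwargs": {
  "targets": [
    [[0,0,-1.2,0],[0,0,-2.3,0],[0,0,-2.3,0],[0,0,-2.3,0]]
  ]
}}

```text
t: 3.78
eef_pos: [0.6208, 0.1139, 0.1757]
tcp_rot: [-180.0, 0.1, 10.8]
ft_force: [0.3, -0.3, -0.2]
opening: 0.088
finger_force: 0.0
```

Call:
{"fn": "step_arm", "kwargs": {
  "targets": [
    [[0,0,0,0],[0,0,0,0],[0,0,0,0],[0,0,0,0],[0,0,0,0]]
  ],
  "fingers": 1,
  "grip_force": 40
}}

```text
t: 4.2
eef_pos: [0.622, 0.1141, 0.1771]
tcp_rot: [180.0, -0.1, 10.8]
ft_force: [0.5, 0.1, -0.7]
opening: 0.0572
finger_force: 0.0
```

Call:
{"fn": "step_arm", "kwargs": {
  "targets": [
    [[0,0,0,0],[0,0,0,0],[0,0,0,0],[0,0,0,0],[0,0,0,0]]
  ]
}}

```text
t: 4.62
eef_pos: [0.6215, 0.1143, 0.1764]
tcp_rot: [-180.0, -0.0, 10.8]
ft_force: [0.1, 0.8, 0.5]
opening: 0.0399
finger_force: 39.8
```

Call:
{"fn": "step_arm", "kwargs": {
  "targets": [
    [[0,0,0,-0.5],[0,0,0,-1],[0,0,0,-1.5],[0,0,0,-2],[0,0,0,-2]]
  ]
}}

```text
t: 5.03
eef_pos: [0.6213, 0.1145, 0.1766]
tcp_rot: [-180.0, 0.0, -1.1]
ft_force: [-1.9, -2.3, 4.2]
opening: 0.0409
finger_force: 43.6
```

Call:
{"fn": "step_arm", "kwargs": {
  "targets": [
    [[0,0,0.05,-0.6],[0,0,0.1,-1.2],[0,0,0.15,-1.8],[0,0,0.2,-2.4],[0,0,0.2,-3]]
  ]
}}

```text
t: 5.45
eef_pos: [0.6192, 0.1152, 0.179]
tcp_rot: [179.9, 0.3, -19.1]
ft_force: [-3.2, -0.3, -3.7]
opening: 0.0431
finger_force: 43.7
```

Call:
{"fn": "step_arm", "kwargs": {
  "targets": [
    [[0,0,0,0],[0,0,0,0]]
  ]
}}

```text
t: 5.62
eef_pos: [0.6191, 0.1151, 0.1792]
tcp_rot: [179.9, 0.3, -19.0]
ft_force: [-4.5, 1.1, -8.3]
opening: 0.0425
finger_force: 41.9
```

Call:
{"fn": "step_arm", "kwargs": {
  "targets": [
    [[0,0,0,0],[0,0,0,0],[0,0,0,0],[0,0,0,0],[0,0,0,0]]
  ],
  "fingers": 0
}}

```text
t: 6.03
eef_pos: [0.6226, 0.1133, 0.1821]
tcp_rot: [-180.0, -0.1, -19.2]
ft_force: [-0.3, 0.5, -0.9]
opening: 0.0742
finger_force: 0.0
```

Call:
{"fn": "step_arm", "kwargs": {
  "targets": [
    [[0,0,1,0],[0,0,2.2,1.1],[0,0,2.2,2.2],[0,0,2.2,3.3],[0,0,2.2,4.4]]
  ]
}}

```text
t: 6.45
eef_pos: [0.6224, 0.1137, 0.2375]
tcp_rot: [180.0, -0.2, 7.5]
ft_force: [-0.2, -0.3, -1.2]
opening: 0.0884
finger_force: 0.0
```

Call:
{"fn": "step_arm", "kwargs": {
  "targets": [
    [[0,0,0,1.1],[0,0,0,2.2],[0,0,0,3.3],[0,0,0,4.4],[0,0,0,5.6]]
  ]
}}

```text
t: 6.87
eef_pos: [0.6221, 0.1135, 0.2367]
tcp_rot: [179.9, -0.0, 41.1]
ft_force: [0.8, 0.5, 0.1]
opening: 0.0881
finger_force: 0.0
```

Call:
{"fn": "step_arm", "kwargs": {
  "targets": [
    [[0,0,0,0],[0,0,0,0]]
  ]
}}

```text
t: 7.03
eef_pos: [0.6219, 0.1136, 0.2366]
tcp_rot: [180.0, -0.0, 40.5]
ft_force: [0.0, -0.8, -0.2]
opening: 0.0879
finger_force: 0.0
```

```bash
python3 - <<'E'
from h import *
p=cams.camera_params('wrist'); im=snap('wrist'); c=uv('wrist',NM,p)[0]
x,y=int(c[0]-110),int(c[1]-90); y=min(max(y,0),220); print(c,x,y, np.array(p['T']).round(5).tolist())
cv2.imwrite('pics/w2.png',cv2.resize(im[y:y+180,x:x+220],None,fx=3.3,fy=3.3,interpolation=cv2.INTER_CUBIC))
E
```

```text
[318.07908929 222.6988005 ] 208 132 [[0.64938, -0.72768, -0.22086, 0.68067], [-0.76046, -0.62102, -0.18982, 0.16281], [0.00097, 0.29122, -0.95665, 0.38198], [0.0, 0.0, 0.0, 1.0]]
```

View pics/w2.png

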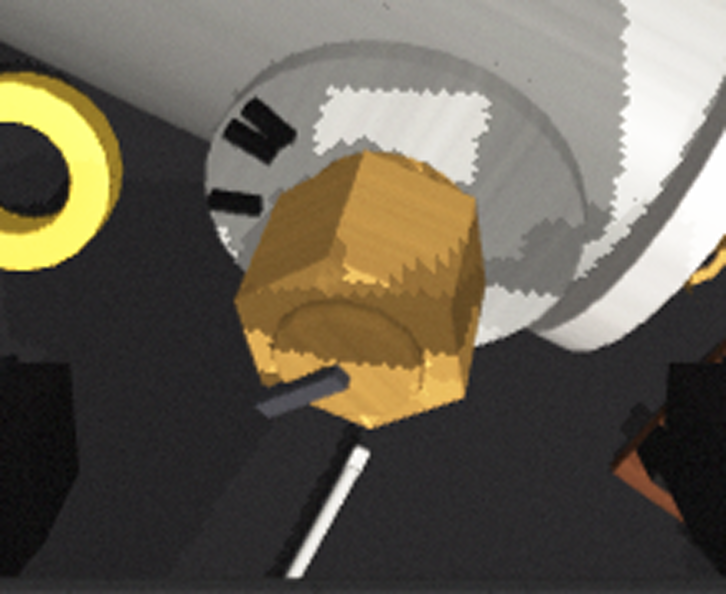

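```bash
python3 - <<'E'
from h import *
p=cams.camera_params('wrist')
f=lambda px: ray('wrist',np.array(px)/3.3+[208,132],p)
for n,px,t in [('pointer',[(262,406),(345,378)],22),('marks',[(235,203),(250,143),(270,118)],-21),('edge',[(205,180),(585,200),(360,41)],-21),('top corners',[(236,302),(485,292),(267,385),(370,428),(465,402)],15)]:
    q=onplane(*f(px),t); d=q-[2,0]; print(n,q.round(1).tolist(),cw(q).round(1).tolist(), np.hypot(*q.T).round(1))
E
```

```text
pointer [[-14.6, 9.6], [3.2, -0.1]] [33.2, -178.2] [17.5  3.2]
marks [[-12.6, 30.0], [4.7, 32.7], [12.9, 31.3]] [67.1, 98.1, 112.4] [32.5 33.  33.9]
edge [[-10.3, 37.7], [29.4, -29.6], [38.8, 23.0]] [74.7, -134.8, 149.3] [39.1 41.8 45.1]
top corners [[1.1, 22.7], [30.4, -12.6], [-17.5, 9.6], [-16.4, -12.2], [2.7, -23.3]] [92.9, -157.5, 28.8, -36.6, -96.6] [22.7 32.9 20.  20.4 23.4]
```

The crop shows the pointer at (262,406)–(345,378), about 31° (0.54 rad), with the single mark at 64° and the double at 102°. One more stroke of about 37° is needed.

Call:
{"fn": "step_arm", "kwargs": {
  "targets": [
    [[0,0,-1.2,0],[0,0,-2.2,0],[0,0,-2.2,0]]
  ]
}}

```text
t: 7.33
eef_pos: [0.6183, 0.1135, 0.1769]
tcp_rot: [-179.8, 0.5, 40.6]
ft_force: [-1.1, -0.4, -0.9]
opening: 0.0881
finger_force: 0.0
```

Call:
{"fn": "step_arm", "kwargs": {
  "targets": [
    [[0,0,0,0],[0,0,0,0],[0,0,0,0],[0,0,0,0],[0,0,0,0]]
  ],
  "fingers": 1
}}

```text
t: 7.75
eef_pos: [0.6222, 0.1141, 0.1824]
tcp_rot: [179.9, -0.1, 40.7]
ft_force: [0.0, -0.6, 0.1]
opening: 0.0566
finger_force: 0.0
```

Call:
{"fn": "step_arm", "kwargs": {
  "targets": [
    [[0,0,0,0],[0,0,0,0],[0,0,0,0],[0,0,0,0],[0,0,0,0]]
  ]
}}

```text
t: 8.17
eef_pos: [0.6215, 0.1145, 0.1817]
tcp_rot: [-180.0, -0.0, 40.8]
ft_force: [-2.0, 1.1, 5.7]
opening: 0.0433
finger_force: 36.2
```

Call:
{"fn": "step_arm", "kwargs": {
  "targets": [
    [[0,0,0,-0.6],[0,0,0,-1.2],[0,0,-0.1,-1.8],[0,0,-0.15,-2.4],[0,0,-0.2,-3]]
  ]
}}

```text
t: 8.58
eef_pos: [0.6223, 0.1146, 0.1791]
tcp_rot: [-180.0, -0.2, 22.7]
ft_force: [-7.0, 0.8, 22.9]
opening: 0.0416
finger_force: 38.5
```

Call:
{"fn": "step_arm", "kwargs": {
  "targets": [
    [[0,0,0,-0.7],[0,0,0,-1.4],[0,0,0,-2.1],[0,0,0,-2.8],[0,0,0,-3.2]]
  ]
}}

```text
t: 9.0
eef_pos: [0.623, 0.1147, 0.1769]
tcp_rot: [-180.0, -0.2, 3.5]
ft_force: [1.9, -2.1, -1.7]
opening: 0.0414
finger_force: 41.5
```

Call:
{"fn": "step_arm", "kwargs": {
  "targets": [
    [[0,0,0,0],[0,0,0,0],[0,0,0,0]]
  ]
}}

```text
t: 9.25
eef_pos: [0.623, 0.1146, 0.1768]
tcp_rot: [-180.0, -0.2, 3.7]
ft_force: [2.8, 0.3, 1.6]
opening: 0.0417
finger_force: 40.6
```

Call:
{"fn": "step_arm", "kwargs": {
  "targets": [
    [[0,0,0,0],[0,0,0,0],[0,0,0,0],[0,0,0,0],[0,0,0,0]]
  ],
  "fingers": 0
}}

```text
t: 9.67
eef_pos: [0.6208, 0.1136, 0.1758]
tcp_rot: [180.0, 0.1, 3.5]
ft_force: [-0.5, -0.3, 1.0]
opening: 0.0725
finger_force: 0.0
```

Call:
{"fn": "step_arm", "kwargs": {
  "targets": [
    [[0,0,1,0],[0,0,2.4,0],[0,0,2.4,0],[0,0,2.4,0],[0,0,2.4,0]]
  ]
}}

```text
t: 10.08
eef_pos: [0.621, 0.114, 0.2359]
tcp_rot: [180.0, 0.1, 3.6]
ft_force: [-0.5, 0.4, -0.6]
opening: 0.088
finger_force: 0.0
```

```bash
python3 - <<'E'
from h import *
import pickle
p=cams.camera_params('wrist'); im=snap('wrist'); c=uv('wrist',NM,p)[0]; pickle.dump((im,p),open('nut3.pkl','wb'));print(c)
E
```

```text
[319.61157919 222.26475147]
```

Call:
{"fn": "step_arm", "kwargs": {
  "targets": [
    [[0,0,1.5,0],[0.4,-1.5,2,-0.3],[0.8,-3,2,-0.6],[1.2,-4.5,2,-0.6],[1.6,-6,2,-0.6]]
  ]
}}

```text
t: 10.55
eef_pos: [0.6611, -0.0372, 0.2851]
tcp_rot: [-180.0, 0.1, 0.0]
ft_force: [0.3, -0.1, -0.3]
opening: 0.0881
finger_force: 0.0
```

Call:
{"fn": "step_arm", "kwargs": {
  "targets": [
    [[0,-1.5,0,0],[0,-3,0,0],[0,-4.5,0,0],[0,-6.1,0,0],[0,-6.1,0,0]]
  ]
}}

```text
t: 10.97
eef_pos: [0.658, -0.2009, 0.2848]
tcp_rot: [179.5, 0.2, -0.8]
ft_force: [-1.2, -1.9, 1.6]
opening: 0.0881
finger_force: 0.0
```

Call:
{"fn": "step_arm", "kwargs": {
  "targets": [
    [[0,0,0,0],[0,0,0,0],[0,0,0,0]]
  ]
}}

```text
t: 11.22
eef_pos: [0.6616, -0.1861, 0.2852]
tcp_rot: [-179.9, 0.1, 0.1]
ft_force: [0.5, 0.2, -1.0]
opening: 0.0881
finger_force: 0.0
```

```bash
python3 - <<'E'
from h import *
import pickle
p=cams.camera_params('wrist'); im=snap('wrist'); pickle.dump((im,p),open('sp3.pkl','wb'))
for l in ['spanner_m','rest']: print(l,[(np.round(r['at'],4).tolist(),round(r['p'],2),uv('wrist',r['at'],p)[0].round().tolist()) for r in models.place_of(l,'wrist')])
n,pn=pickle.load(open('nut3.pkl','rb')); c=uv('wrist',NM,pn)[0]; x,y=int(c[0]-90),int(min(c[1]-70,250)); print(x,y)
cr=cv2.resize(n[y:y+150,x:x+200],None,fx=3.2,fy=3.2,interpolation=cv2.INTER_CUBIC)[:200*3]
out=np.vstack([im,cv2.resize(n[y:y+150,x-10:x+190],(267,200))@np.eye(3).astype(np.uint8) if 0 else np.hstack([cv2.resize(n[y:y+150,x:x+200],(267,200),interpolation=cv2.INTER_CUBIC),np.zeros((200,373,3),np.uint8)])])
cv2.imwrite('pics/c3.png',out)
E
```

```text
spanner_m []
rest [([0.66, -0.1958, 0.0015], 0.85, [327.0, 160.0])]
229 152
```

View pics/c3.png

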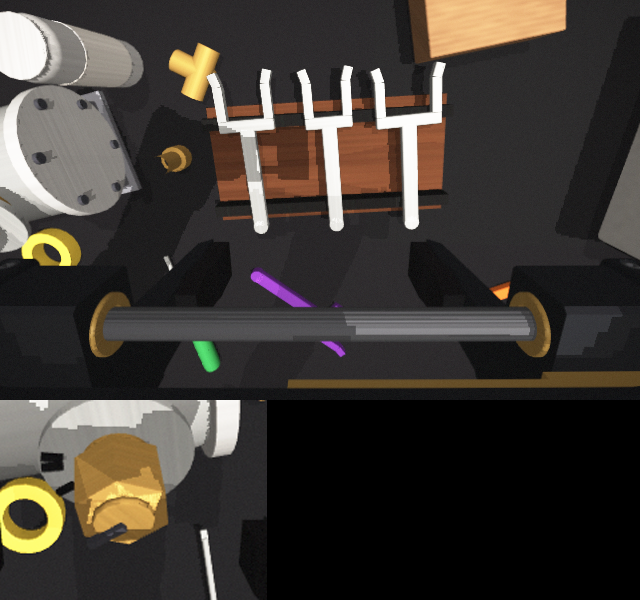

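The three candidates in the wrist view have arm spacings of about 46 px (left, near (245,120)), 39 px (middle, (328,120)) and 57 px (right, (408,115)). The left one should be the 43.5 mm spanner. I'll measure and confirm it in one crop, and check the nut angle as well.

```bash
python3 - <<'E'
from h import *
import pickle
n,pn=pickle.load(open('nut3.pkl','rb')); im,p=pickle.load(open('sp3.pkl','rb'))
out=[]
for (x,y,w,h,I) in [(195,55,260,185,im),(229,152,200,150,n)]:
    pass
a=cv2.resize(im[55:240,195:455],None,fx=3,fy=3,interpolation=cv2.INTER_CUBIC)   # 780x555
cv2.imwrite('pics/sp.png',a)
b=cv2.resize(n[222:282,250:370],None,fx=3,fy=3)
# nut pointer (crop c3 px)
f=lambda px:(np.array(px)-[0,400])/1.335+[229,152]
for nm,px,t in [('ptr',[(92,546),(124,527)],22),('marks',[(67,489),(52,462)],-21),('corners',[(90,540),(128,544),(168,524),(160,490)],15)]:
    q=onplane(*ray('wrist',f(px),pn),t); print(nm,q.round(1).tolist(),cw(q-[2,0]).round(1))
# brightness rows for gaps: profile along y at x fixed on spanner-top plane z=.042
g=cv2.cvtColor(im,cv2.COLOR_BGR2GRAY)
for X in (.735,.745,.755):
    ys=np.arange(-.05,-.34,-.0005); q=uv('wrist',np.c_[np.full_like(ys,X),ys,np.full_like(ys,.042)],p)
    v=cv2.remap(g,q[:,0].astype('f4')[None],q[:,1].astype('f4')[None],1)[0]; m=v>170
    e=np.flatnonzero(np.diff(m.astype(int))); print(X,[(round(ys[i],4),'up' if m[i+1] else 'dn') for i in e])
E
```

```text
ptr [[-7.0, 16.3], [3.2, 0.0]] [ 61.3 179.6]
marks [[-13.0, 29.6], [8.4, 32.0]] [ 63.2 101.4]
corners [[-11.9, 18.0], [-20.1, 1.0], [-9.3, -19.5], [15.4, -18.0]] [  52.5    2.5  -59.9 -126.7]
0.735 [(np.float64(-0.065), 'up'), (np.float64(-0.075), 'dn'), (np.float64(-0.1195), 'up'), (np.float64(-0.1295), 'dn'), (np.float64(-0.166), 'up'), (np.float64(-0.1765), 'dn'), (np.float64(-0.2105), 'up'), (np.float64(-0.2215), 'dn'), (np.float64(-0.2485), 'up'), (np.float64(-0.259), 'dn'), (np.float64(-0.313), 'up'), (np.float64(-0.324), 'dn')]
0.745 [(np.float64(-0.051), 'dn'), (np.float64(-0.064), 'up'), (np.float64(-0.0745), 'dn'), (np.float64(-0.1185), 'up'), (np.float64(-0.129), 'dn'), (np.float64(-0.165), 'up'), (np.float64(-0.176), 'dn'), (np.float64(-0.21), 'up'), (np.float64(-0.22), 'dn'), (np.float64(-0.2475), 'up'), (np.float64(-0.2585), 'dn'), (np.float64(-0.312), 'up'), (np.float64(-0.3225), 'dn')]
0.755 [(np.float64(-0.0555), 'dn'), (np.float64(-0.0615), 'up'), (np.float64(-0.072), 'dn'), (np.float64(-0.119), 'up'), (np.float64(-0.128), 'dn'), (np.float64(-0.164), 'up'), (np.float64(-0.1735), 'dn'), (np.float64(-0.2085), 'up'), (np.float64(-0.2195), 'dn'), (np.float64(-0.2465), 'up'), (np.float64(-0.2565), 'dn'), (np.float64(-0.311), 'up'), (np.float64(-0.3215), 'dn')]
```

View pics/sp.png

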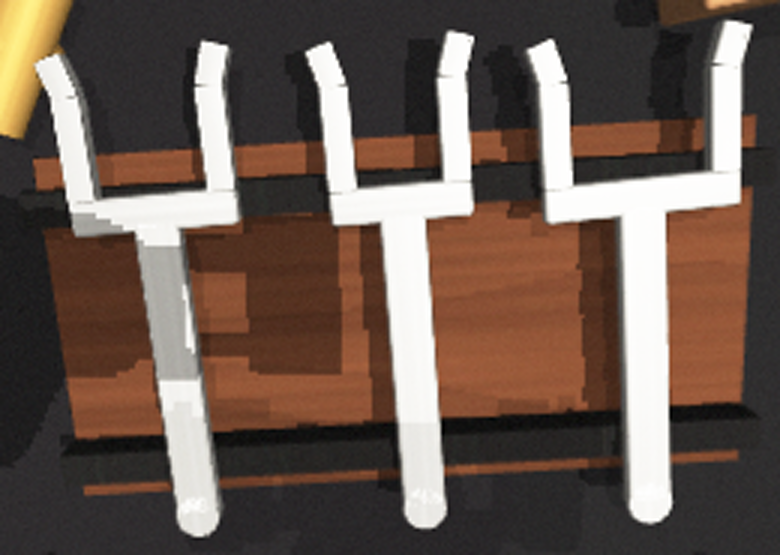

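The measured gaps are 44 mm (left), 34 mm (middle) and 54 mm (right), so the left steel spanner (crop jaw near (150,130)) is the medium one. The nut is at about 63° (1.1 rad), which is hand tight. Next I locate the handle.

```bash
python3 - <<'E'
from h import *
import pickle
im,p=pickle.load(open('sp3.pkl','rb')); g=cv2.cvtColor(im,cv2.COLOR_BGR2GRAY); sat=im.max(2).astype(int)-im.min(2)
f=lambda px: atz('wrist',np.array(px)/3+[195,55],.042,p)
P=f([(160,235),(197,512),(198,537),(155,202)]); print(P.round(4).tolist())
pts=[]
for X in np.arange(.585,.70,.005):
    ys=np.arange(-.07,-.14,-.0003); q=uv('wrist',np.c_[np.full_like(ys,X),ys,np.full_like(ys,.042)],p)
    mp=lambda I:cv2.remap(I.astype('f4'),q[:,0].astype('f4')[None],q[:,1].astype('f4')[None],1)[0]
    m=(mp(g)>110)&(mp(sat)<25)
    if m.sum()*.3>14: pts.append((X,np.median(ys[m]),m.sum()*.3))
pts=np.array(pts); k=np.polyfit(pts[:,0],pts[:,1],1); print(np.degrees(np.arctan(k[0])),np.polyval(k,[.66,.745]),pts[::4].round(4).tolist())
E
```

```text
[[0.699, -0.1024, 0.042], [0.5832, -0.1109, 0.042], [0.5717, -0.1107, 0.042], [0.7115, -0.1012, 0.042]]
5.063567077414483 [-0.10451482 -0.09698325] [[0.585, -0.1109, 18.6], [0.605, -0.1094, 18.6], [0.625, -0.1079, 18.6], [0.645, -0.1055, 17.4], [0.665, -0.1042, 17.7], [0.685, -0.1022, 17.4]]
```

Call:
{"fn": "step_arm", "kwargs": {
  "targets": [
    [[-0.1,1.2,0,0.8],[-0.3,2.4,-1.5,0.8],[-0.3,3.34,-3,0.8],[-0.3,3.34,-4.6,0.8],[-0.3,3.34,-6,0.8]]
  ]
}}

```text
t: 11.78
eef_pos: [0.655, -0.1001, 0.1356]
tcp_rot: [-179.9, -0.2, 5.1]
ft_force: [0.0, 0.1, -0.6]
opening: 0.0883
finger_force: 0.0
```

Call:
{"fn": "step_arm", "kwargs": {
  "targets": [
    [[0,0,-1,0],[0,0,-1.8,0],[0,0,-1.8,0],[0,0,-1.8,0]]
  ]
}}

```text
t: 12.12
eef_pos: [0.6537, -0.1041, 0.0907]
tcp_rot: [-180.0, 0.1, 4.8]
ft_force: [-0.1, -0.5, -0.0]
opening: 0.0881
finger_force: 0.0
```

```bash
python3 - <<'E'
from h import *
s=telemetry.get_state(); print(s['eef_pos'],s['tcp_rot'])
p=cams.camera_params('wrist'); im=snap('wrist'); cv2.imwrite('pics/w4.png',im)
g=cv2.cvtColor(im,cv2.COLOR_BGR2GRAY); sat=im.max(2).astype(int)-im.min(2)
for X in np.arange(.655,.75,.01):
    ys=np.arange(-.05,-.15,-.0003); q=uv('wrist',np.c_[np.full_like(ys,X),ys,np.full_like(ys,.042)],p)
    mp=lambda I:cv2.remap(I.astype('f4'),q[:,0].astype('f4')[None],q[:,1].astype('f4')[None],1)[0]
    m=(mp(g)>110)&(mp(sat)<25); e=np.flatnonzero(np.diff(m.astype(int))); print(round(X,3),ys[e].round(4).tolist())
E
```

```text
[ 0.65365775 -0.10409616  0.09070622] [-1.79974168e+02  9.33921177e-02  4.82700156e+00]
0.655 [-0.0953, -0.1127]
0.665 [-0.0944, -0.1118]
0.675 [-0.0938, -0.1109]
0.685 [-0.0929, -0.1097]
0.695 [-0.0917, -0.1094]
0.705 [-0.0674, -0.1316]
0.715 [-0.0662, -0.077, -0.0992, -0.1313]
0.725 [-0.0653, -0.0764, -0.1196, -0.1304]
0.735 [-0.0644, -0.0755, -0.119, -0.1298]
0.745 [-0.0638, -0.0749, -0.1178, -0.1289]
```

Call:
{"fn": "step_arm", "kwargs": {
  "targets": [
    [[0,0,-1,0],[0,0,-2,0],[0,0,-2.84,0],[0,0,-2.84,0],[0,0,-2.84,0]]
  ]
}}

```text
t: 12.58
eef_pos: [0.6548, -0.105, 0.0214]
tcp_rot: [180.0, -0.1, 4.8]
ft_force: [0.8, -0.8, 0.6]
opening: 0.0881
finger_force: 0.0
```

Call:
{"fn": "step_arm", "kwargs": {
  "targets": [
    [[0,0,0,0],[0,0,0,0],[0,0,0,0],[0,0,0,0],[0,0,0,0]]
  ],
  "fingers": 1,
  "grip_force": 58
}}

```text
t: 13.0
eef_pos: [0.6545, -0.105, 0.021]
tcp_rot: [180.0, -0.1, 4.8]
ft_force: [0.7, 0.5, -0.4]
opening: 0.0568
finger_force: 0.0
```

Call:
{"fn": "step_arm", "kwargs": {
  "targets": [
    [[0,0,0,0],[0,0,0,0],[0,0,0,0],[0,0,0,0],[0,0,0,0]]
  ]
}}

```text
t: 13.42
eef_pos: [0.654, -0.105, 0.0202]
tcp_rot: [180.0, 0.0, 4.8]
ft_force: [-0.7, 0.3, 0.5]
opening: 0.0237
finger_force: 0.0
```

Call:
{"fn": "step_arm", "kwargs": {
  "targets": [
    [[0,0,0,0],[0,0,0,0],[0,0,0,0],[0,0,0,0],[0,0,0,0]]
  ]
}}

```text
t: 13.83
eef_pos: [0.6539, -0.1049, 0.0202]
tcp_rot: [-180.0, 0.0, 4.8]
ft_force: [0.5, 0.1, -0.4]
opening: 0.0172
finger_force: 58.0
```

Call:
{"fn": "step_arm", "kwargs": {
  "targets": [
    [[0,0,0.8,0],[0,0,2,0],[0,0,3.5,0],[-0.5,0.5,5,0],[-1,1,6.5,0]]
  ]
}}

```text
t: 14.25
eef_pos: [0.6282, -0.081, 0.1836]
tcp_rot: [180.0, 0.1, 4.6]
ft_force: [0.9, 1.0, -2.7]
opening: 0.0169
finger_force: 58.0
```

Call:
{"fn": "step_arm", "kwargs": {
  "targets": [
    [[-1,1,1.2,0.2],[-2,2,2.6,0.4],[-3,3,2.6,0.6],[-4,4,2.6,0.8],[-5,5,2.6,0.97]]
  ]
}}

```text
t: 14.67
eef_pos: [0.5021, 0.0465, 0.2484]
tcp_rot: [-180.0, -0.0, 10.7]
ft_force: [-0.0, 1.3, -2.9]
opening: 0.0172
finger_force: 58.0
```

Call:
{"fn": "step_arm", "kwargs": {
  "targets": [
    [[-0.8,0.8,0,0],[-1.6,1.56,0,0],[-1.6,1.56,0,0],[-1.6,1.56,0,0],[-1.6,1.56,0,0]]
  ]
}}

```text
t: 15.08
eef_pos: [0.4645, 0.0835, 0.2478]
tcp_rot: [180.0, -0.0, 10.6]
ft_force: [-1.1, 0.1, -3.2]
opening: 0.0166
finger_force: 58.0
```

```bash
python3 - <<'E'
from h import *
s=telemetry.get_state(); print(s['t'],s['eef_pos'],s['tcp_rot'],s['opening'],s['finger_force'])
p=cams.camera_params('wrist'); im=snap('wrist'); cv2.imwrite('pics/w5.png',im)
for l in ['nut_mid','spanner_m']: print(l,[(np.round(r['at'],4).tolist(),round(r['p'],2)) for r in models.place_of(l,'wrist')[:2]])
print(uv('wrist',NM))
E
```

```text
15.0833 [0.46451788 0.08350701 0.24782103] [ 1.79959661e+02 -3.76727361e-02  1.05553976e+01] 0.0166465677902802 57.99115687608719
nut_mid []
spanner_m [([0.3704, 0.297, 0.0], 0.78), ([0.3921, -0.2226, 0.0033], 0.75)]
[[315.19914413 -65.61189919]]
```

View pics/w5.png

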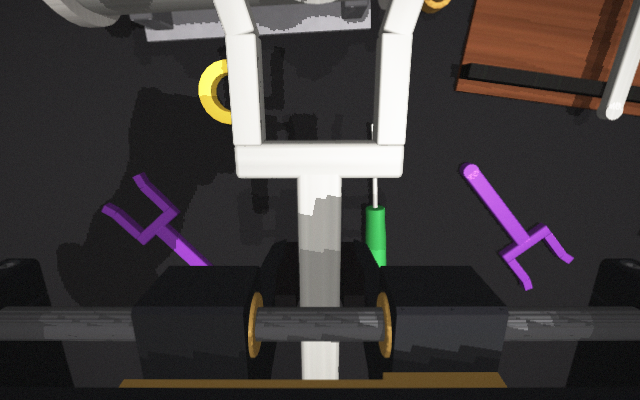

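The wrist view shows the spanner held straight: handle along column 320, jaw arms at columns 262 and 378, throat edge at row 142. I'll check its offsets in the tool frame.

```bash
python3 - <<'E'
from h import *
s=telemetry.get_state(); e=s['eef_pos']; yw=np.radians(s['tcp_rot'][2]); print(e)
for dz in (.022,.016):
    P=atz('wrist',[(262,142),(378,142),(259,60),(382,60),(320,200)],e[2]+dz)-e
    print(dz,(np.c_[P@[np.cos(yw),np.sin(yw),0],P@[-np.sin(yw),np.cos(yw),0]]*1000).round(1).tolist())
E
```

```text
[0.4648779  0.08290549 0.24771105]
0.022 [[61.4, 21.3], [61.4, -22.0], [89.8, 20.9], [89.8, -22.0], [38.7, -0.4]]
0.016 [[60.7, 22.3], [60.6, -23.1], [90.5, 21.9], [90.4, -23.1], [36.9, -0.4]]
```

Call:
{"fn": "step_arm", "kwargs": {
  "targets": [
    [[0,0,-1.4,0],[0,0,-2.76,0],[0,0,-2.76,0],[0,0,-2.76,0],[0,0,-2.76,0]]
  ]
}}

```text
t: 15.65
eef_pos: [0.4651, 0.0835, 0.1797]
tcp_rot: [180.0, -0.1, 10.5]
ft_force: [0.4, -0.5, -2.0]
opening: 0.0173
finger_force: 58.0
```

Call:
{"fn": "step_arm", "kwargs": {
  "targets": [
    [[0.5,0.1,0,0],[1,0.2,0,0],[1.4,0.27,0,0],[1.7,0.33,0,0],[1.8,0.35,0,0]]
  ]
}}

```text
t: 16.07
eef_pos: [0.5115, 0.0932, 0.1805]
tcp_rot: [180.0, -0.3, 10.6]
ft_force: [0.2, 0.1, -2.5]
opening: 0.0174
finger_force: 58.0
```

Call:
{"fn": "step_arm", "kwargs": {
  "targets": [
    [[0.3,0.06,0,0],[0.6,0.12,0,0],[0.85,0.17,0,0],[1.08,0.21,0,0],[1.08,0.21,0,0]]
  ]
}}

```text
t: 16.48
eef_pos: [0.5376, 0.0983, 0.1788]
tcp_rot: [180.0, -0.1, 10.6]
ft_force: [0.9, 0.1, -3.8]
opening: 0.0174
finger_force: 58.0
```

```bash
python3 - <<'E'
from h import *
s=telemetry.get_state(); print(s['t'],s['eef_pos'],s['tcp_rot'],s['ft_force'],s['moment'])
im=snap('side'); w=snap('wrist')
a=cv2.resize(im[100:220,220:400],(600,400),interpolation=cv2.INTER_CUBIC)
cv2.imwrite('pics/c6.png',np.vstack([a,cv2.copyMakeBorder(w[0:190,120:520],0,0,100,100,0)]))
E
```

```text
16.4833 [0.53755728 0.09834193 0.17877819] [ 1.79990494e+02 -9.69568667e-02  1.05900550e+01] [ 0.90298644  0.07568265 -3.80723529] [0.00802849 0.12021291 0.00255789]
```

View pics/c6.png

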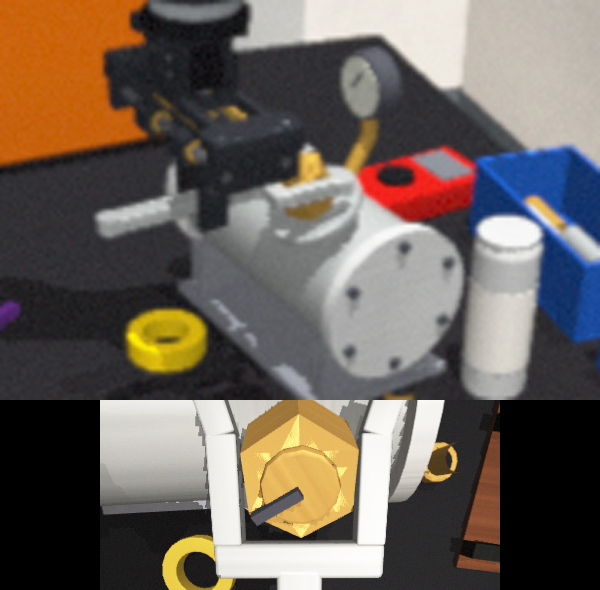

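The view shows the jaw seated on the large nut, one arm on each side (lower crop, columns 225–370), with the gripper clear. I'll turn it clockwise about the nut axis.

Call:
{"fn": "step_arm", "kwargs": {
  "targets": [
    [[-0.03,0.17,0,-0.5],[-0.05,0.33,0,-0.95],[-0.06,0.51,0,-1.45],[-0.06,0.69,0,-1.95],[-0.06,0.69,0,-1.95]]
  ]
}}

```text
t: 17.0
eef_pos: [0.5339, 0.1152, 0.1785]
tcp_rot: [179.9, 0.1, -1.2]
ft_force: [0.4, -1.5, -3.8]
opening: 0.0175
finger_force: 58.1
```

Call:
{"fn": "step_arm", "kwargs": {
  "targets": [
    [[0.01,0.18,0,-0.5],[0.02,0.36,0,-1],[0.05,0.54,0,-1.5],[0.09,0.72,0,-2],[0.09,0.72,0,-2]]
  ]
}}

```text
t: 17.42
eef_pos: [0.5354, 0.1331, 0.1783]
tcp_rot: [179.9, 0.1, -13.1]
ft_force: [-1.6, -2.9, -1.9]
opening: 0.0169
finger_force: 58.4
```

Call:
{"fn": "step_arm", "kwargs": {
  "targets": [
    [[0.05,0.17,0,-0.5],[0.1,0.35,0,-1],[0.17,0.52,0,-1.5],[0.24,0.68,0,-2],[0.24,0.68,0,-2]]
  ]
}}

```text
t: 17.83
eef_pos: [0.5414, 0.1509, 0.1785]
tcp_rot: [179.9, 0.2, -25.0]
ft_force: [-3.3, -0.3, 1.9]
opening: 0.0168
finger_force: 58.1
```

```bash
python3 - <<'E'
from h import *
s=telemetry.get_state(); print(s['t'],s['eef_pos'],s['tcp_rot'],s['ft_force'],s['moment'])
p=cams.camera_params('wrist'); im=snap('wrist'); cv2.imwrite('pics/w7.png',im)
# hide-free angle estimate: darkest pointer pixels on cap plane
c=uv('wrist',NM+.02*AX,p)[0]; print(c)
g=im.max(2); r=38; x,y=int(c[0]),int(c[1]); y0=max(y-60,0); sub=im[y0:y+60,x-60:x+60].astype(int)
hsv=cv2.cvtColor(im,cv2.COLOR_BGR2HSV)[y0:y+60,x-60:x+60]
brass=((hsv[...,0]>12)&(hsv[...,0]<28)&(hsv[...,1]>100)).astype('u1'); n,l,st,cc=cv2.connectedComponentsWithStats(brass); k=1+st[1:,4].argmax()
print('brass',st[k],cc[k]); cap=l==k
hull=cv2.convexHull(np.argwhere(cap)[:,::-1].astype('i4')); m=np.zeros_like(brass); cv2.fillConvexPoly(m,hull,1); m=cv2.dilate(m,np.ones((9,9)))
d=(sub.max(2)<105)&(hsv[...,1]<80)&(m>0)
n,l,st,cc=cv2.connectedComponentsWithStats(d.astype('u1'))
for i in np.argsort(-st[1:,4])[:3]+1:
    px=np.argwhere(l==i)[:,::-1]+[x-60,y0]; q=onplane(*ray('wrist',px,p),22)
    mu=q.mean(0); w,v=np.linalg.eigh(np.cov((q-mu).T)); a=v[:,1]; print(len(px),px.mean(0),mu.round(1),np.sqrt(w).round(1),'dir cw',np.degrees(np.arctan2(a[1],-a[0])).round(1),'from centre',cw(mu[None]-[2,0]).round(1))
E
```

```text
17.8333 [0.54135339 0.15086081 0.17851018] [ 1.79946669e+02  1.59579384e-01 -2.50204700e+01] [-3.31811984 -0.26425075  1.89325052] [-0.059389    0.65169614 -0.05680846]
[335.87858242  83.62154736]
brass [   0    0  105  110 8807] [51.94561145 45.73952538]
808 [311.39108911 101.21163366] [ 1.9 10.3] [1.5 5.7] dir cw 89.2 from centre [89.5]
723 [358.71507607 101.33609959] [-10.4  -2.4] [ 4.5 12.2] dir cw 71.2 from centre [-11.2]
16 [275.5625 112.9375] [ 7.2 22. ] [0.2 0.8] dir cw 41.2 from centre [103.2]
```

The pointer is at about 89° (1.56 rad) with low forces, so about 8–12° is left. I'll continue.

Call:
{"fn": "step_arm", "kwargs": {
  "targets": [
    [[0.05,0.1,0,-0.3],[0.09,0.18,0,-0.55],[0.13,0.25,0,-0.8],[0.17,0.32,0,-1],[0.17,0.32,0,-1]]
  ]
}}

```text
t: 18.3
eef_pos: [0.5474, 0.1584, 0.1789]
tcp_rot: [-180.0, -0.0, -31.2]
ft_force: [-3.9, 0.6, 2.3]
opening: 0.0172
finger_force: 58.0
```

Call:
{"fn": "step_arm", "kwargs": {
  "targets": [
    [[0.05,0.08,0,-0.25],[0.1,0.16,0,-0.5],[0.14,0.23,0,-0.75],[0.2,0.3,0,-1],[0.2,0.3,0,-1]]
  ]
}}

```text
t: 18.72
eef_pos: [0.5538, 0.1659, 0.1791]
tcp_rot: [-179.9, -0.2, -37.2]
ft_force: [-1.2, -1.3, 2.4]
opening: 0.0171
finger_force: 58.0
```

```bash
cat > ang.py <<'E'
from h import *
s=telemetry.get_state(); print(s['t'],s['eef_pos'],s['tcp_rot'],s['ft_force'],s['moment'])
p=cams.camera_params('wrist'); im=snap('wrist'); cv2.imwrite('pics/w8.png',im)
c=uv('wrist',NM+.02*AX,p)[0]; print(c)
x,y=int(c[0]),int(c[1]); y0=max(y-60,0); sub=im[y0:y+60,x-60:x+60].astype(int)
hsv=cv2.cvtColor(im,cv2.COLOR_BGR2HSV)[y0:y+60,x-60:x+60]
d=(sub.max(2)<105)&(hsv[...,1]<80)
n,l,st,cc=cv2.connectedComponentsWithStats(d.astype('u1'))
for i in np.argsort(-st[1:,4])[:4]+1:
    px=np.argwhere(l==i)[:,::-1]+[x-60,y0]; q=onplane(*ray('wrist',px,p),22)
    if len(q)<60: continue
    mu=q.mean(0); w,v=np.linalg.eigh(np.cov((q-mu).T)); a=v[:,1]; print(len(px),px.mean(0),mu.round(1),np.sqrt(w).round(1),'dir cw',np.degrees(np.arctan2(a[1],-a[0])).round(1),'from centre',cw(mu[None]-[2,0]).round(1))
E
python3 ang.py
```

```text
18.7167 [0.55377883 0.16590987 0.17909809] [-1.79899696e+02 -1.66627844e-01 -3.72350936e+01] [-1.16009889 -1.3177627   2.42102531] [-0.55251474 -0.18523418 -0.13717689]
[342.24669707  87.52360361]
1379 [366.71356055 109.73966642] [-13.    0.5] [ 5.5 11.9] dir cw 64.6 from centre [1.7]
750 [321.53333333 108.952     ] [ 2.3 10.2] [1.5 5.6] dir cw 91.1 from centre [91.8]
122 [284.54918033 129.8442623 ] [ 8.6 23.5] [0.7 2.1] dir cw 50.3 from centre [105.7]
```

The nut is at about 91.5° and lagging the spanner. The rear jaw is riding near the nut's top edge, so I'll back off to alignment, lower the spanner about 4 mm, and turn again.

Call:
{"fn": "step_arm", "kwargs": {
  "targets": [
    [[-0.12,-0.2,0,0.6],[-0.22,-0.4,0,1.2],[-0.33,-0.6,0,1.9],[-0.44,-0.79,0,2.5],[-0.44,-0.79,0,2.5]]
  ]
}}

```text
t: 19.18
eef_pos: [0.5408, 0.1453, 0.1789]
tcp_rot: [-180.0, 0.0, -22.1]
ft_force: [0.1, -2.0, 0.2]
opening: 0.0174
finger_force: 58.0
```

Call:
{"fn": "step_arm", "kwargs": {
  "targets": [
    [[0,0,-0.06,0],[0,0,-0.12,0],[0,0,-0.18,0],[0,0,-0.18,0]]
  ]
}}

```text
t: 19.52
eef_pos: [0.5413, 0.1461, 0.1741]
tcp_rot: [180.0, -0.0, -22.1]
ft_force: [-1.6, -1.6, 3.7]
opening: 0.0171
finger_force: 58.0
```

```bash
python3 ang.py
```

```text
19.5167 [0.54125072 0.14610428 0.17408718] [ 1.79986190e+02 -2.54417376e-02 -2.21436664e+01] [-1.6350772  -1.57291462  3.68958754] [-0.55434504 -0.04955953  0.00337858]
[335.05775623  89.33401318]
1698 [351.83156655 121.89399293] [-13.5   1.4] [ 7.3 11.6] dir cw 98.1 from centre [5.2]
852 [308.56220657 105.39906103] [ 2.2 10.2] [1.5 5.7] dir cw 90.8 from centre [91.2]
```

Call:
{"fn": "step_arm", "kwargs": {
  "targets": [
    [[0.05,0.11,0,-0.35],[0.1,0.22,0,-0.7],[0.17,0.35,0,-1.1],[0.24,0.48,0,-1.5],[0.24,0.48,0,-1.5]]
  ]
}}

```text
t: 19.98
eef_pos: [0.5473, 0.1584, 0.1741]
tcp_rot: [180.0, -0.0, -31.2]
ft_force: [-1.5, -2.3, 3.4]
opening: 0.0172
finger_force: 58.1
```

```bash
python3 ang.py; python3 - <<'E'
from h import *
# spanner pose in tool frame from w8: arm edges on both sides
s=telemetry.get_state(); e=s['eef_pos']; yw=np.radians(s['tcp_rot'][2]); im=cv2.imread('pics/w8.png')
g=im.min(2)
for X in (.05,.07,.085):
    ys=np.arange(-.045,.045,.0003); P=e+np.outer(np.full_like(ys,X),[np.cos(yw),np.sin(yw),0])+np.outer(ys,[-np.sin(yw),np.cos(yw),0])+[0,0,.022]
    q=uv('wrist',P); m=cv2.remap(g,q[:,0].astype('f4')[None],q[:,1].astype('f4')[None],1)[0]>150
    k=np.flatnonzero(np.diff(m.astype(int))); print(X,(ys[k]*1000).round(1).tolist())
E
```

```text
19.9833 [0.54728888 0.1583678  0.17408171] [ 1.79980415e+02 -3.44578125e-02 -3.11667914e+01] [-1.4850229  -2.3114203   3.40453194] [-0.39365804 -0.07010957 -0.09163433]
[338.94160045  86.08600515]
1597 [360.58860363 117.62304321] [-14.2   1.9] [ 6.8 10.5] dir cw 78.5 from centre [6.7]
815 [312.47361963 102.9595092 ] [ 3.8 10.1] [1.5 5.7] dir cw 99.7 from centre [100.]
0.05 [-32.4, 33.3, 34.5]
0.07 [-33.0, -22.2, 20.7, 21.0, 23.1]
0.085 [-33.3, -22.5, 23.1, 34.2, 34.5]
```

The pointer is now at about 99.7° (1.74 rad). I'll push a little more to the stop.

Call:
{"fn": "step_arm", "kwargs": {
  "targets": [
    [[0.03,0.05,0,-0.17],[0.06,0.1,0,-0.34],[0.1,0.16,0,-0.5],[0.1,0.16,0,-0.5],[0.1,0.16,0,-0.5]]
  ]
}}

```text
t: 20.45
eef_pos: [0.5495, 0.1622, 0.1743]
tcp_rot: [-180.0, 0.0, -34.1]
ft_force: [-2.2, -2.6, 2.8]
opening: 0.0171
finger_force: 58.0
```

```bash
python3 ang.py
```

```text
20.45 [0.54947997 0.16222    0.17427872] [-1.79997623e+02  1.07726248e-02 -3.41163927e+01] [-2.21138328 -2.60000777  2.82592742] [-0.50625149  0.08748827 -0.03829188]
[339.85696865  84.36734189]
1645 [361.80182371 115.41884498] [-14.    2.4] [ 6.5 10.9] dir cw 74.7 from centre [8.6]
805 [313.62608696 101.77142857] [ 4.2 10. ] [1.5 5.7] dir cw 101.6 from centre [102.2]
```

The nut is at about 102°, on the double mark and against the stop. I'll centre the jaw and withdraw along its own axis, then lift.

Call:
{"fn": "step_arm", "kwargs": {
  "targets": [
    [[-0.13,-0.2,0,0.6],[-0.4,-0.04,0,0.7],[-0.9,0.25,0,0.7],[-1.5,0.6,0,0.7],[-2.1,0.94,0,0.7]]
  ]
}}

```text
t: 20.92
eef_pos: [0.4958, 0.1868, 0.1736]
tcp_rot: [-180.0, 0.1, -29.9]
ft_force: [0.2, -0.3, -3.2]
opening: 0.0172
finger_force: 58.0
```

Call:
{"fn": "step_arm", "kwargs": {
  "targets": [
    [[-0.5,0.29,0,0],[-0.8,0.46,0.6,0],[-0.8,0.46,1.8,0],[-0.8,0.46,3,0],[-0.8,0.46,3,0]]
  ]
}}

```text
t: 21.33
eef_pos: [0.4794, 0.1989, 0.2532]
tcp_rot: [-179.6, -0.2, -29.9]
ft_force: [0.8, 0.1, -2.5]
opening: 0.0172
finger_force: 58.0
```

```bash
python3 - <<'E'
from h import *
s=telemetry.get_state(); e=s['eef_pos']; yw=np.radians(s['tcp_rot'][2]); print(s['t'],e,s['tcp_rot'],s['ft_force'],s['opening'])
im=snap('wrist','w9.png'); g=im.min(2)
def prof(P):
    q=uv('wrist',P); return cv2.remap(g,q[:,0].astype('f4')[None],q[:,1].astype('f4')[None],1)[0]>150
x_=np.array([np.cos(yw),np.sin(yw),0]); y_=np.array([-np.sin(yw),np.cos(yw),0])
ys=np.arange(-.045,.045,.0003)
for X in (.03,.04,.07,.09,.1):
    m=prof(e+X*x_+np.outer(ys,y_)+[0,0,.022]); print(X,(ys[np.flatnonzero(np.diff(m.astype(int)))]*1000).round(1).tolist())
xs=np.arange(.03,.13,.0003)
for Y in (-.027,0,.027): m=prof(e+Y*y_+np.outer(xs,x_)+[0,0,.022]); print('x',Y,(xs[np.flatnonzero(np.diff(m.astype(int)))]*1000).round(1).tolist())
snap('side','d9.png');snap('scene')
for c in('side','scene'): print([(np.round(r['at'],4).tolist(),round(r['p'],2)) for r in models.place_of('nut_mid',c)[:1]+models.place_of('rest',c)[:1]+models.place_of('sleeve',c)[:1]])
E
```

```text
21.3333 [0.4793856  0.19887682 0.25323194] [-179.57706629   -0.2369888   -29.88099505] [ 0.84026871  0.07520989 -2.48168034] 0.01715155464477711
0.03 [-8.7, 8.1]
0.04 [-8.7, 8.1]
0.07 [-32.1, -21.6, 21.3, 32.4]
0.09 [-40.8, -39.6, -32.1, -21.9, 5.7, 6.9, 7.2, 8.4, 21.6, 39.9, 40.5]
0.1 [-33.0, -22.5, -4.8, 0.9, 15.0, 21.0, 22.5]
x -0.027 [46.8, 106.5]
x 0 [59.7, 95.4, 101.7]
x 0.027 [46.5, 106.8]
[([0.622, 0.1127, 0.1863], 0.86), ([0.6585, -0.1969, -0.0023], 0.62), ([0.6617, -0.002, -0.0024], 0.72)]
[([0.6237, 0.1181, 0.1845], 0.78), ([0.6565, -0.1947, 0.002], 0.96), ([0.6623, -0.0007, -0.0048], 0.62)]
```

Call:
{"fn": "step_arm", "kwargs": {
  "targets": [
    [[0.3,-1.4,0.1,0.8],[0.8,-2.8,0.1,1.6],[1.5,-4.2,0.1,2.4],[2.2,-5.6,0.1,3.2],[3,-7,0.1,4]]
  ]
}}

```text
t: 22.2
eef_pos: [0.5518, 0.0203, 0.2513]
tcp_rot: [180.0, 0.1, -5.7]
ft_force: [1.2, 0.6, -3.1]
opening: 0.0171
finger_force: 58.0
```

Call:
{"fn": "step_arm", "kwargs": {
  "targets": [
    [[1,-1.3,0,0.6],[2,-2.6,0,1.2],[3,-3.9,0,1.8],[4.08,-5.08,0,1.8],[4.08,-5.08,0,1.8]]
  ]
}}

```text
t: 22.62
eef_pos: [0.6573, -0.1154, 0.2511]
tcp_rot: [179.5, -0.2, 4.3]
ft_force: [0.3, -1.9, -2.5]
opening: 0.0174
finger_force: 58.0
```

Call:
{"fn": "step_arm", "kwargs": {
  "targets": [
    [[0,0,-1.5,0],[0,0,-3,0],[0,0,-4.5,0],[0,0,-6,0],[0,0,-7,0]]
  ]
}}

```text
t: 23.03
eef_pos: [0.6514, -0.1043, 0.0723]
tcp_rot: [-179.9, 0.3, 4.9]
ft_force: [0.2, 0.1, -3.0]
opening: 0.0172
finger_force: 58.0
```

Call:
{"fn": "step_arm", "kwargs": {
  "targets": [
    [[0,0,0,0],[0,0,0,0]]
  ]
}}

```text
t: 23.2
eef_pos: [0.6527, -0.1048, 0.0753]
tcp_rot: [-180.0, 0.2, 4.9]
ft_force: [-0.2, 0.3, -3.2]
opening: 0.0173
finger_force: 58.0
```

```bash
python3 - <<'E'
from h import *
s=telemetry.get_state(); print(s['t'],s['eef_pos'],s['tcp_rot'])
snap('wrist','w10.png'); print([(np.round(r['at'],4).tolist(),round(r['p'],2)) for r in models.place_of('rest','wrist')[:2]])
E
```

```text
23.2 [ 0.65273893 -0.10479286  0.07527018] [-179.96374635    0.2090988     4.86518247]
[([0.6586, -0.1958, -0.0014], 0.79)]
```

Back over its original place. I'll lower it slowly (54 mm to go) and watch the force.

Call:
{"fn": "step_arm", "kwargs": {
  "targets": [
    [[0,0,-0.8,0],[0,0,-1.5,0],[0,0,-1.9,0],[0,0,-2.05,0],[0,0,-2.15,0]]
  ]
}}

```text
t: 23.72
eef_pos: [0.6548, -0.1052, 0.0239]
tcp_rot: [180.0, -0.1, 4.9]
ft_force: [-0.2, 0.0, -2.3]
opening: 0.0174
finger_force: 58.0
```

Call:
{"fn": "step_arm", "kwargs": {
  "targets": [
    [[0,0,0,0],[0,0,0,0],[0,0,0,0]]
  ]
}}

```text
t: 23.97
eef_pos: [0.6548, -0.1052, 0.0241]
tcp_rot: [180.0, -0.1, 4.9]
ft_force: [-0.0, -0.3, -3.2]
opening: 0.0174
finger_force: 58.0
```

Call:
{"fn": "step_arm", "kwargs": {
  "targets": [
    [[0,0,-0.05,0],[0,0,-0.1,0],[0,0,-0.1,0]]
  ]
}}

```text
t: 24.22
eef_pos: [0.6544, -0.105, 0.0207]
tcp_rot: [180.0, -0.0, 4.9]
ft_force: [0.2, -0.5, -1.9]
opening: 0.0172
finger_force: 58.0
```

Call:
{"fn": "step_arm", "kwargs": {
  "targets": [
    [[0,0,-0.05,0],[0,0,-0.08,0],[0,0,-0.08,0]]
  ]
}}

```text
t: 24.47
eef_pos: [0.6545, -0.105, 0.0201]
tcp_rot: [-180.0, -0.1, 4.9]
ft_force: [-2.0, 0.9, 7.6]
opening: 0.017
finger_force: 58.0
```

Contact with the bars. I'll release and rise.

Call:
{"fn": "step_arm", "kwargs": {
  "targets": [
    [[0,0,0.04,0],[0,0,0.04,0],[0,0,0.04,0],[0,0,0.04,0],[0,0,0.04,0]]
  ],
  "fingers": 0
}}

```text
t: 24.88
eef_pos: [0.654, -0.105, 0.0193]
tcp_rot: [180.0, 0.0, 4.9]
ft_force: [0.2, -0.3, 0.1]
opening: 0.0484
finger_force: 0.0
```

Call:
{"fn": "step_arm", "kwargs": {
  "targets": [
    [[0,0,0,0],[0,0,0,0],[0,0,0,0],[0,0,0,0],[0,0,0,0]]
  ]
}}

```text
t: 25.3
eef_pos: [0.654, -0.105, 0.0195]
tcp_rot: [180.0, -0.0, 4.9]
ft_force: [0.5, -0.4, -0.6]
opening: 0.0817
finger_force: 0.0
```

Call:
{"fn": "step_arm", "kwargs": {
  "targets": [
    [[0,0,0.6,0],[0,0,1.8,0],[0,0,3.2,0],[0,0,4.8,0],[0,0,6.4,0]]
  ]
}}

```text
t: 25.72
eef_pos: [0.6535, -0.105, 0.182]
tcp_rot: [180.0, 0.0, 4.9]
ft_force: [0.7, 0.2, -0.5]
opening: 0.0878
finger_force: 0.0
```

Call:
{"fn": "step_arm", "kwargs": {
  "targets": [
    [[-0.2,-1.2,1.5,0],[-0.4,-2.4,3,0],[-0.4,-3.3,4.2,0],[-0.4,-3.3,4.2,0],[-0.4,-3.3,4.2,0]]
  ]
}}

```text
t: 26.13
eef_pos: [0.6447, -0.1917, 0.2891]
tcp_rot: [179.7, -0.4, 4.6]
ft_force: [0.2, 0.4, -0.3]
opening: 0.0882
finger_force: 0.0
```

Call:
{"fn": "step_arm", "kwargs": {
  "targets": [
    [[0,0,0,0],[0,0,0,0],[0,0,0,0],[0,0,0,0]]
  ]
}}

```text
t: 26.47
eef_pos: [0.6436, -0.1854, 0.2827]
tcp_rot: [-179.9, 0.2, 5.0]
ft_force: [0.3, -0.3, -0.2]
opening: 0.0882
finger_force: 0.0
```

```bash
python3 - <<'E'
from h import *
import pickle
s=telemetry.get_state(); print(s['t'],s['eef_pos'],s['tcp_rot'])
p=cams.camera_params('wrist'); im=snap('wrist','w11.png'); g=cv2.cvtColor(im,cv2.COLOR_BGR2GRAY)
for X in (.735,.745,.755):
  for Z in (.042,):
    ys=np.arange(-.05,-.34,-.0005); q=uv('wrist',np.c_[np.full_like(ys,X),ys,np.full_like(ys,Z)],p)
    m=cv2.remap(g,q[:,0].astype('f4')[None],q[:,1].astype('f4')[None],1)[0]>170
    print(X,ys[np.flatnonzero(np.diff(m.astype(int)))].round(4).tolist())
snap('side');snap('scene')
for l in ['nut_mid','tape','tee','screwdriver','spray','sleeve']:
    print(l,[np.round(r['at'],3).tolist() for c in('scene','side') for r in models.place_of(l,c)[:1]])
E
python3 - <<'E'
import sys; sys.path.insert(0,'.')
E
```

```text
26.4667 [ 0.64363079 -0.18543706  0.2827121 ] [-1.79891273e+02  1.65571063e-01  5.01024989e+00]
0.735 [-0.066, -0.076, -0.1205, -0.131, -0.166, -0.1765, -0.2105, -0.2215, -0.2485, -0.2595, -0.313, -0.3245]
0.745 [-0.0505, -0.065, -0.075, -0.1195, -0.1295, -0.165, -0.176, -0.2095, -0.2205, -0.2475, -0.258, -0.312, -0.323]
0.755 [-0.0555, -0.062, -0.0735, -0.1195, -0.129, -0.164, -0.174, -0.209, -0.219, -0.2465, -0.257, -0.311, -0.3215]
nut_mid [[0.623, 0.117, 0.183], [0.432, 0.004, -0.004]]
tape [[0.525, 0.194, -0.004], [0.525, 0.192, 0.001]]
tee [[0.764, -0.041, -0.002], [0.764, -0.04, -0.004]]
screwdriver [[0.43, 0.007, -0.003]]
spray [[0.774, 0.056, 0.0], [0.78, 0.059, -0.002]]
sleeve [[0.661, 0.001, -0.006]]
```

Spanner and bystanders are all where they started. One last check of the nut angle from above, after the withdrawal.

Call:
{"fn": "step_arm", "kwargs": {
  "targets": [
    [[-0.7,1.4,0,0],[-1.4,2.8,0,0],[-2.1,4.2,0,0],[-2.8,5.6,0,0],[-3.3,7,0,0]]
  ]
}}

```text
t: 27.63
eef_pos: [0.5598, -0.0112, 0.2847]
tcp_rot: [-180.0, 0.0, 4.8]
ft_force: [1.0, -0.3, -0.3]
opening: 0.0881
finger_force: 0.0
```

Call:
{"fn": "step_arm", "kwargs": {
  "targets": [
    [[0,1.4,0,0],[0,2.8,0,0],[0,4,0,0],[0,4,0,0],[0,4,0,0]]
  ]
}}

```text
t: 28.05
eef_pos: [0.5614, 0.0901, 0.2844]
tcp_rot: [-180.0, -0.0, 5.2]
ft_force: [-0.3, -0.3, 0.1]
opening: 0.0882
finger_force: 0.0
```

Call:
{"fn": "step_arm", "kwargs": {
  "targets": [
    [[0,0,0,0],[0,0,0,0],[0,0,0,0],[0,0,0,0]]
  ]
}}

```text
t: 28.38
eef_pos: [0.5617, 0.086, 0.2846]
tcp_rot: [180.0, -0.0, 4.7]
ft_force: [-0.2, -0.4, 0.7]
opening: 0.0882
finger_force: 0.0
```

```bash
python3 ang.py
```

```text
28.3833 [0.56165224 0.08604213 0.28459707] [ 1.79968162e+02 -7.78612730e-03  4.74393512e+00] [-0.18608109 -0.41863107  0.66906241] [ 0.04991085  0.08912332 -0.02476224]
[287.99855939 134.17628122]
5660 [297.49787986 160.5524735 ] [-23.   -2.6] [17.2 23.9] dir cw 115.6 from centre [-6.]
442 [236.23755656 178.30769231] [-29.6  45.4] [4.  6.4] dir cw 11.7 from centre [55.2]
96 [242.90625     96.82291667] [32.7 21.2] [1.2 2.6] dir cw 109.4 from centre [145.4]
88 [243.97727273 104.75      ] [27.4 22.1] [1.2 2.5] dir cw 96.4 from centre [139.]
```

```bash
python3 - <<'E'
from h import *
p=cams.camera_params('wrist'); im=cv2.imread('pics/w8.png')
yy,xx=np.mgrid[60:220,200:380]; px=np.c_[xx.ravel(),yy.ravel()]
q=onplane(*ray('wrist',px.astype(float),p),22)-[2,0]
I=im[px[:,1],px[:,0]].astype(int); m=(np.hypot(*q.T)<17)&(I.max(1)<110)&(I.max(1)-I.min(1)<50)
q=q[m]; mu=q.mean(0); w,v=np.linalg.eigh(np.cov((q-mu).T)); a=v[:,1]
print(m.sum(),mu,np.sqrt(w),np.degrees(np.arctan2(a[1],-a[0])),cw(mu[None]))
E
```

```text
188 [-0.90452426  7.60965842] [3.95438864 7.84202023] -29.451122926500773 [83.2213263]
```

```bash
python3 - <<'E'
from h import *
p=cams.camera_params('wrist'); im=cv2.imread('pics/w8.png')
c=uv('wrist',NM+.022*AX+.002*E1,p)[0].round().astype(int); print(c)
S=im[c[1]-34:c[1]+34:2,c[0]-44:c[0]+44:2].astype(int); mx=S.max(2); sat=mx-S.min(2)
for r in range(len(S)): print(''.join('B' if sat[r,k]>60 else '#' if mx[r,k]<50 else 'o' if mx[r,k]<120 else '.' for k in range(S.shape[1])))
E
```

```text
[288 133]
####.....BBBBBBBBBBBBBBBBBBBBBBBBBB.........
........BBBBBBBBBBBBBBBBBBBBBBBBBBBB........
####...BBBBBBBBBBBBBBBBBBBBBBBBBBBBB........
####...BBBBBBBBBBBBBBBBBBBBBBBBBBBBBB.......
####...BBBBBBBBBBBBBBBBBBBBBBBBBBBBBB.......
......BBBBBBBBBBBBBBBBBBBBBBBBBBBBBBB.......
......BBBBBBBBBBBBBBBBBBBBBBBBBBBBBBBB......
......BBBBBBBBBBBBBBBBBBBBBBBBBBBBBBBB......
......BBBBBBBBBBBBBBBBBBBBBBBBBBBBBBBB......
......BBBBBBBBBBBBBBBBBBBBBBBBBBBBBBBB......
......BBBBBBBBBBBBBBBBBBBBBBBBBBBBBBBB......
.....oBBBBBBBBBBBBBBBBBBBBBBBBBBBBBBBB......
...o#oBBBBBBBBBBBBBBBBBBBBBBBBBBBBBBBB......
..###BBBBBBBBBBBBBBBBBBBBBBBBBBBBBBBBBB....o
.o###BBBBBBBBBBBBBBBBBBBBBBBBBBBBBBBBBB....#
ooo#..BooooooBBBBBBBBBBBBBBBBBBBBBBBBB....##
ooo#...oooooooooooooooBBBBBBBBBBBBBBBB..o###
#####..oooooooooooooooBBBBBBBBBBBBBBB..o####
######.oooooooooooooooBBBBBBBBBBBBBB..######
########.BBBBBBBBBBBBBBBBBBBBBBBBBBBo#######
#########oBBBBBBBBBBBBBBBBBBBBBBBBB#########
##########BBBBBBBBBBBBBBBBBBBBBBBB##########
###########BBBBBBBBBBBBBBBBBBBBBB###########
###########oBBBBBBBBBBBBBBBBBBBBB###########
############oBBBBBBBBBBBBBBBBBBB############
#############BBBBBBBBBBBBBBBBBB#############
##############BBBBBBBBBBBBBBBBo#############
############################################
BBo#########################################
BBBB######################################o#
BBBBB#######################################
BBBBBB######################################
BBBBBBB#####################################
BBBBBBBo####################################
```

```bash
python3 - <<'E'
from h import *
q=onplane(*ray('wrist',[(259.,132.),(286.,133.)]),22); d=q[0]-q[1]; print(q, np.degrees(np.arctan2(d[1],-d[0])))
print(job.hand_in())
E
```

```text
[[ 6.59611729 18.57489126]
 [ 2.51071421  1.18761665]] 103.22265734665616
the job is handed in; nothing more can be done
None
```

The job is handed in. The large nut was turned by hand to the single mark, then to its stop with the 43.5 mm spanner (pointer last measured at about 103°, the double mark). That spanner is back flat on the rest, the bystanders and other spanners measured where they started, and I didn't re-measure the small nut.

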